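# Reset the tasting table's tool pads

### The arm

A 7-joint arm with a two-finger parallel gripper is mounted at the origin on the work surface. World frame = base frame: x ahead of the robot, y to its left, z up, the work surface at z = 0. Lengths are in m, angles in rad, forces in N, time in s.
With the tool pointing down it reaches from about 0.4 to 0.85 m from the base axis. Payload 4.5 kg.
Tool frame: the origin (TCP) lies where the fingers leave the gripper's body, on its centre line; the fingertips stand 64 mm ahead of it and the grasp point (between the pads) lies 45 mm ahead of it; z points along the fingers, y is the line along which they close (so a half turn about z gives the same grasp; the last joint's range is limited). The gripper opens to 88 mm and grips with 3 to 60 N. Pads are 18 mm wide; open, the fingers measure 123 mm over their backs; the gripper's body (75 mm by 187 mm) begins 45 mm behind the grasp point.
Start: joints at [-1.138, 0.689, -0.195, 1.565, 0.157, 0.902, -0.215], TCP at [0.243, 0.576, 0.303] pointing down, gripper open.
Joint ranges: [-3.01, 3.01], [-0.46, 2.08], [-1.47, 1.51], [0.13, 2.56], [-1, 4.14], [0.04, 2.09], [-2.66, 2.66]. Speed limits (rad/s): [2.57, 2.57, 3.14, 3.14, 3.14, 3.14, 3.14].

### API

Orientations are given as a unit quaternion [x, y, z, w].
In Python, from plant import r gives the robot as it stands.
- The arm moves only by the tool play_rows, never from a script. Its arguments are lists of equal length, an entry for each row: "translation": the shift along the tool's x, y, z in m, a list of three; "delta_rot": the turn, a rotation vector about the tool's x, y, z in degrees, a list of three; "grip": the opening, from -1 (shut) to 1 (fully open). In form: {"translation": [[x, y, z], ...], "delta_rot": [[rx, ry, rz], ...], "grip": [grip, ...]}. A call has 1 to 20 rows; each row shifts and turns the commanded pose from where the row before left it, along the tool's axes as they then stand; what a row does not reach is not made up. A row lasts 1/8 s, in which the tool goes at most 62.5 mm and 10.7 degrees, less where a joint would pass 70% of its speed; a pose out of reach is approached as far as the arm can. A call with a gripper value outside its range is refused whole. The fingers move at their own pace and stop on an object; "squeeze" is the grip in N (left out, the last holds). Time passes only in rows, so rows that do not move let the fingers close. It gives the time, the measured TCP pose, the force, the opening and the grip force at its end, in the units of the state.
- r.get_state(): the state, without advancing time (a new reading comes with each control period).
- r.snapshot(name): name is "scene" or "top" or "wrist"; returns the picture (400x640x3 uint8, blue, green, red); there is no depth.
- r.get_calibration(name): a dict with "intrinsics" (3x3 intrinsics, pixels), "k1" (the pictures are not rectified: a ray, as slopes to the right and down, at radius r is drawn at 1 + k1 r^2 times it, then the intrinsics apply), "eye" and "rotation" of the camera in the world. Camera axes: x right, y up, looking along -z (the intrinsics and any distortion apply to the point x, -y, -z); pixel columns grow to the right and rows downward; lengths in m; the calibration is good to about 2 mm. A picture is of the moment at which its call begins: read the wrist's pose just before it. get_calibration takes no time and is no camera call; for the wrist camera it gives the pose at the moment of the call.
- r.finish_job(): hands the job in; it is judged then, once.
Trained networks look in the newest picture that a camera, given by its name, has taken for a name from the list of things; names that differ only in an ending like _2 or _b are one class to them, and where a whole thing is asked for, a point or a joint stands for the part that bears it (a point fixed in the world has none). Each returns a list of dicts, best first, with "confidence" (0 to 1); they miss things now and then, are a little off and sometimes report something else, mostly with a low value. They report only what shows in the picture. A call takes as long as a camera call.
- r.look_for(camera, target): "point" ([x, y, z] in m, in world coordinates, good to about 4 mm: the middle of the surface that is visible of it).
- r.silhouettes(camera, target): "pixels" (400x640 bool, what is visible of it).
The state is a dict: "clock": time; "q": joint angles; "qd": joint speeds; "joint_torque": joint torques, N m; "tool_pos": TCP position; "eef_rot": TCP orientation; "contact_force": force on the tool from outside, world axes, zero at the start; "moment": the same for the moment, N m; "opening": opening from 0.0 (shut) to 1.0 (fully open); "finger_force": force on a finger pad.
Only numpy, scipy, OpenCV 4.12 (cv2) and the standard library are available. Lean on these libraries where they do the work, as an engineer would, in place of code of your own. Each camera call takes 0.05 s, during which the arm holds its last target. There are 200 camera calls.

### The job

Tidy the tasting table: put the pump, the stopper, the hygrometer and the corkscrew each on the cork pad cut to its own shape and size, centred so that it lies wholly within the cork, the first three upright as they stand now and the corkscrew flat, with the hygrometer's sides and the corkscrew's length in line with their pads. Leave the two glass decanters standing where they are.

Things in the scene. Friction and masses are not known exactly. Their poses are not given: they have to be found in the camera images.
- pump: wine-saver vacuum pump standing upright, black plastic with a steel band: a straight cylinder 54 mm across up to 58 mm high, then a thin stem and a round push-knob 38 mm across, 84 mm tall in all; about 0.18 kg, loose; origin at the centre of its underside, z up
- stopper: plain steel bottle stopper standing upright: a cylinder 32 mm across, straight up to 34 mm, with a domed top at 44 mm; about 0.10 kg, loose; origin at the centre of its underside, z up
- hygrometer: cellar hygrometer: a square light-wood box 60 x 60 mm, 36 mm high, with a round white dial in a brass rim on its top (3 mm proud at most); about 0.22 kg, loose; origin at the centre of its underside, x and y square to its sides, z up
- corkscrew: folded waiter's corkscrew lying flat: a bar of dark wood with steel ends, 110 mm long (its x), 24 mm wide in the middle and 22 mm at the ends (its y), 18 mm high; about 0.11 kg, loose; origin at the centre of its underside, z up
- pad_large_round: the larger round pad, for the pump: flat board fixed to the table, dark wood with a cork inlay flush in its top; its top is 8 mm above the table; origin at the centre of its underside, z up. Cork 76 mm across, board 88 mm across
- pad_small_round: the smaller round pad, for the stopper: flat board fixed to the table, dark wood with a cork inlay flush in its top; its top is 8 mm above the table; origin at the centre of its underside, z up. Cork 54 mm across, board 66 mm across
- pad_square: the square pad, for the hygrometer: flat board fixed to the table, dark wood with a cork inlay flush in its top; its top is 8 mm above the table; origin at the centre of its underside, z up. Cork 82 x 82 mm, board 94 x 94 mm; x and y square to its sides
- pad_long: the long narrow pad, for the corkscrew: flat board fixed to the table, dark wood with a cork inlay flush in its top; its top is 8 mm above the table; origin at the centre of its underside, z up. Cork 132 mm (its x) x 46 mm (its y), board 144 x 58 mm
- decanter_green: green glass decanter, a cone with a narrow neck, loose, 0.45 kg, 122 mm tall, 76 mm across near the foot, 32 mm across the lip; origin at the centre of its underside, z up. Not to be moved.
- decanter_blue: dark blue glass decanter, a cone with a narrow neck, loose, 0.45 kg, 122 mm tall, 76 mm across near the foot, 32 mm across the lip; origin at the centre of its underside, z up. Not to be moved. (All else on the table, such as bottles, glasses and a crate, stands at its edges, beyond x = 0.78 m or |y| = 0.65 m.)

How it is judged:
By the outcome, as a careful person would: the job done as asked, in the order asked, and still so for the second after the job is handed in, with the robot touching nothing.
It also fails if it takes over 115 s, if anything falls off the work surface, if the arm or the gripper's body presses on something with over 40 N, if the wrist force passes 120 N, or if a joint passes its speed limit or range.

## Working session

There is one attempt and no reset: what is moved stays moved. The work goes in short steps, Python scripts to look and compute and a tool call to move; the robot and the scene stay as the last step left them, time stands still between calls to the robot, and variables do not carry over. Pictures are saved under pics/ and viewed, at most 14 in all, crops included, and the job is handed in when it is done.

Besides the shell and the picture viewer there is one more tool, called as name(argument=value, ...) on one line, values as JSON. play_rows: Moves the arm, as the interface text tells. Its arguments: {"type":"object","properties":{"translation":{"type":"array","items":{"type":"array","items":{"type":"number"}}},"delta_rot":{"type":"array","items":{"type":"array","items":{"type":"number"}}},"grip":{"type":"array","items":{"type":"number"}},"squeeze":{"type":"number"}},"required":["translation","delta_rot","grip"]}

```bash
mkdir -p pics; ls; cat > h.py <<'E'
import numpy as np, cv2
from plant import r
from scipy.spatial.transform import Rotation as R
THINGS=["pump","stopper","hygrometer","corkscrew","pad_large_round","pad_small_round","pad_square","pad_long","decanter_green","decanter_blue"]
def topix(cal,P):
    P=np.atleast_2d(P); c=(P-cal["eye"])@np.array(cal["rotation"])
    u=c[:,0]/-c[:,2]; v=-c[:,1]/-c[:,2]; s=1+cal["k1"]*(u*u+v*v); K=np.array(cal["intrinsics"])
    return np.c_[K[0,0]*u*s+K[0,2],K[1,1]*v*s+K[1,2]]
def toplane(cal,px,z):
    K=np.array(cal["intrinsics"]); px=np.atleast_2d(px).astype(float)
    d=np.c_[(px[:,0]-K[0,2])/K[0,0],(px[:,1]-K[1,2])/K[1,1]]; s=d.copy()
    for _ in range(20): s=d/(1+cal["k1"]*(s**2).sum(1,keepdims=True))
    ray=np.c_[s[:,0],-s[:,1],-np.ones(len(s))]@np.array(cal["rotation"]).T
    e=np.array(cal["eye"]); t=(z-e[2])/ray[:,2]
    return (e+ray*t[:,None])[:,:2]
E
python3 - <<'E'
from h import *
s=r.get_state(); print({k:np.round(v,3) for k,v in s.items()})
for c in ["scene","top","wrist"]:
    cal=r.get_calibration(c); print(c,np.round(cal["eye"],3),np.round(cal["rotation"],3).tolist(),np.round(cal["intrinsics"],1).tolist(),cal["k1"])
    cv2.imwrite(f"pics/{c}0.png",r.snapshot(c))
for c in ["top","scene"]:
    for t in THINGS:
        print(c,t,[(np.round(d["point"],3).tolist(),round(d["confidence"],2)) for d in r.look_for(c,t)][:3])
E
```

```text
pics
{'clock': np.float64(0.0), 'q': array([-1.138,  0.69 , -0.194,  1.566,  0.157,  0.903, -0.215]), 'qd': array([-0.001, -0.   , -0.001,  0.001,  0.   , -0.   , -0.002]), 'joint_torque': array([-0.0000e+00, -5.2755e+01, -1.2670e+00, -1.5344e+01, -5.3000e-02,
        6.0000e-03,  0.0000e+00]), 'tool_pos': array([0.243, 0.575, 0.302]), 'eef_rot': array([ 0.198,  0.98 , -0.001, -0.   ]), 'contact_force': array([-0.197,  0.62 , -0.167]), 'moment': array([ 0.05 , -0.009, -0.02 ]), 'finger_force': np.float64(0.0), 'opening': np.float64(1.001)}
scene [ 0.961 -0.455  0.861] [0.303, 0.12, 0.364, 0.873] [[428.1, 0.0, 318.5], [0.0, 428.1, 190.0], [0.0, 0.0, 1.0]] -0.06011112435513689
top [ 0.414 -0.018  1.006] [0.042, -0.041, -0.697, 0.714] [[409.4, 0.0, 323.0], [0.0, 409.4, 205.8], [0.0, 0.0, 1.0]] -0.08394734401760026
wrist [0.172 0.605 0.384] [-0.124, -0.081, 0.547, 0.824] [[277.3, 0.0, 318.8], [0.0, 277.3, 203.7], [0.0, 0.0, 1.0]] -0.0017381317560553496
top pump [([0.637, 0.098, 0.065], 0.72)]
top stopper [([0.398, -0.27, 0.04], 0.45)]
top hygrometer [([0.454, 0.084, 0.038], 0.85), ([0.61
[... 410 characters left out ...]
)]
top decanter_blue [([0.584, 0.235, 0.052], 0.89)]
scene pump [([0.66, 0.083, 0.058], 0.72), ([0.667, -0.082, 0.008], 0.16)]
scene stopper [([0.404, -0.276, 0.035], 0.49)]
scene hygrometer [([0.46, 0.08, 0.037], 0.96)]
scene corkscrew [([0.625, -0.275, 0.022], 0.86)]
scene pad_large_round [([0.527, 0.405, 0.007], 0.66)]
scene pad_small_round [([0.462, -0.116, 0.007], 0.75), ([0.66, 0.087, 0.059], 0.51), ([0.527, 0.407, 0.012], 0.22)]
scene pad_square [([0.374, 0.267, 0.008], 0.64)]
scene pad_long [([0.665, -0.079, 0.01], 0.93), ([0.6, 0.236, 0.048], 0.52)]
scene decanter_green [([0.553, -0.4, 0.053], 0.76)]
scene decanter_blue [([0.602, 0.234, 0.047], 0.67), ([0.401, -0.275, 0.037], 0.66)]
```

```bash
sed -i 's/np.array(cal\["rotation"\])/R.from_quat(cal["rotation"]).as_matrix()/' h.py
cat > m.py <<'E'
from h import *
def measure(cam,items):
    """silhouette -> outline on plane z"""
    cal=r.get_calibration(cam); img=r.snapshot(cam); out={}
    for t,z in items:
        L=r.silhouettes(cam,t)
        if not L: print(t,None); continue
        for d in L[:2]:
            if d["confidence"]<.4: continue
            m=d["pixels"].astype(np.uint8)
            c=max(cv2.findContours(m,cv2.RETR_EXTERNAL,cv2.CHAIN_APPROX_NONE)[0],key=cv2.contourArea)
            P=toplane(cal,c[:,0],z).astype(np.float32)*1000
            rc=cv2.minAreaRect(P); cc=cv2.minEnclosingCircle(P)
            px=np.argwhere(m)[:,::-1].mean(0)
            print(t,round(d["confidence"],2),"px",px.round(0),"rect",np.round(rc[0],1),np.round(rc[1],1),round(rc[2],1),"circ",np.round(cc[0],1),round(2*cc[1],1))
    return img
E
python3 - <<'E'
from m import *
Z=[("pump",.07),("stopper",.034),("hygrometer",.036),("corkscrew",.018),("pad_large_round",.008),("pad_small_round",.008),("pad_square",.008),("pad_long",.008),("decanter_green",.02),("decanter_blue",.02)]
for c in ["top"]: 
    img=measure(c,Z)
E
```

```text
pump 0.67 px [278. 156.] rect [639.7  92.8] [61.3 50.3] 28.3 circ [639.1  93.7] 63.0
pump 0.47 px [216. 176.] rect [587.3 237.6] [69.  79.5] 1.3 circ [593.2 237.7] 89.0
stopper 0.62 px [429. 265.] rect [ 394.4 -269.9] [36.9 29.2] 72.8 circ [ 395.3 -270.4] 37.4
hygrometer 0.85 px [279. 236.] rect [453.9  88.1] [61.6 64. ] 1.8 circ [454.2  87.8] 82.8
corkscrew 0.87 px [428. 173.] rect [ 618.4 -271.5] [ 27.4 111.1] 89.3 circ [ 618.4 -271.5] 111.8
pad_large_round 0.81 px [153. 206.] rect [521.  409.5] [81.1 84.8] 3.9 circ [520.2 409.3] 87.5
pad_large_round 0.51 px [279. 236.] rect [456.2  88.9] [60.9 66.4] 1.5 circ [454.9  90.1] 83.5
pad_small_round 0.76 px [363. 238.] rect [ 456.2 -113.5] [60.8 61.1] 1.3 circ [ 454.6 -114. ] 65.1
pad_square 0.71 px [153. 206.] rect [521.2 408.6] [85.4 87.9] 1.5 circ [521.  409.9] 91.4
pad_square 0.6 px [204. 270.] rect [368.3 270.4] [96.5 95.5] 37.9 circ [369.  270.9] 130.0
pad_long 0.61 px [351. 154.] rect [663.  -82.9] [144.7  57.5] 15.7 circ [663.1 -82. ] 147.3
pad_long 0.47 px [216. 176.] rect [598.8 253.6] [73.4 87. ] 1.1 circ [603.9 256.5] 94.4
decanter_green 0.9 px [480. 208.] rect [ 538.6 -401.1] [73.  98.2] 41.9 circ [ 537.8 -404.2] 105.0
decanter_blue 0.63 px [216. 176.] rect [596.6 251.3] [72.5 83.8] 1.0 circ [601.5 252.5] 93.1
```

View pics/top0.png

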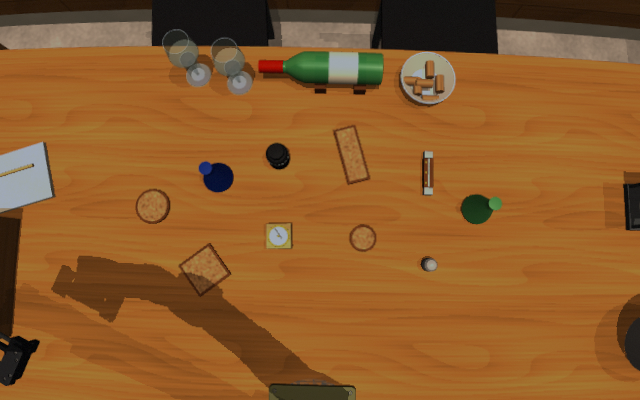

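View pics/scene0.png

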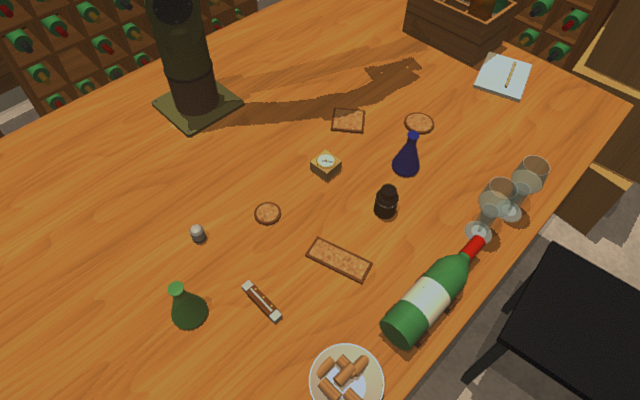

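```bash
cat > fit.py <<'E'
from h import *
from scipy.optimize import minimize
a=np.linspace(0,2*np.pi,48,endpoint=False); ring=lambda d,z:np.c_[d/2*np.cos(a),d/2*np.sin(a),0*a+z]
box=lambda l,w,zs:np.array([[i*l/2,j*w/2,z] for i in(1,-1) for j in(1,-1) for z in zs])
M={"pump":[np.r_[ring(.054,0),ring(.054,.058)],np.r_[ring(.038,.074),ring(.038,.084)]],
"stopper":[np.r_[ring(.032,0),ring(.032,.034),ring(.02,.042),ring(.008,.044)]],
"hygrometer":[box(.06,.06,(0,.036))],"corkscrew":[box(.11,.023,(0,.018))],
"pad_large_round":[np.r_[ring(.088,0),ring(.088,.008)]],"pad_small_round":[np.r_[ring(.066,0),ring(.066,.008)]],
"pad_square":[box(.094,.094,(0,.008))],"pad_long":[box(.144,.058,(0,.008))]}
for d in("decanter_green","decanter_blue"): M[d]=[np.r_[ring(.076,0),ring(.076,.012),ring(.03,.08)],np.r_[ring(.03,.08),ring(.032,.122)]]
YAW={"hygrometer","corkscrew","pad_square","pad_long"}
def fit(cam,t,p0,z0=0.,L=None):
    """least 1-IoU between silhouette and model; p0 = x,y,yaw"""
    cal=r.get_calibration(cam)
    if L is None: L=r.silhouettes(cam,t)
    best=None
    def draw(p):
        m=np.zeros((400,640),np.uint8); c,s=np.cos(p[2]),np.sin(p[2])
        for part in M[t]:
            P=part@np.array([[c,s,0],[-s,c,0],[0,0,1]])+[p[0],p[1],z0]
            h=cv2.convexHull(topix(cal,P).astype(np.float32))[:,0]
            b=np.zeros((400,640),np.uint8); cv2.fillConvexPoly(b,np.round(h*16).astype(np.int32),255,cv2.LINE_AA,4); m=np.maximum(m,b)
        return m/255.
    for d in L:
        S=d["pixels"].astype(float)
        f=lambda v:1-np.minimum(D:=draw([v[0],v[1],v[2] if t in YAW else 0]),S).sum()/np.maximum(D,S).sum()
        v0=np.array(p0,float); cands=[0]
        o=None
        for dy in ([-.5,0,.5] if t in YAW else [0]):
            w=v0+[0,0,dy]; sx=[w]+[w+e for e in np.diag([.015,.015,.2])]
            q=minimize(f,w,method="Nelder-Mead",options=dict(initial_simplex=sx,xatol=2e-4,fatol=1e-4,maxiter=150))
            if o is None or q.fun<o.fun:o=q
        if best is None or o.fun<best[1]: best=(o.x,o.fun,d["confidence"])
    return best
def show(cam,items):
    r.snapshot(cam)
    for t,p,*z in items:
        b=fit(cam,t,p,*(z or [0.]))
        print(cam,t,(b[0][:2]*1000).round(1),"yaw",round(np.degrees(b[0][2]),1) if t in YAW else "-","IoU",round(1-b[1],2),"conf",round(b[2],2)) if b else print(cam,t,None)
E
python3 - <<'E'
from fit import *
I=[("pump",(.65,.09,0)),("stopper",(.395,-.27,0)),("hygrometer",(.454,.085,0)),("corkscrew",(.618,-.271,0)),("pad_large_round",(.521,.41,0)),("pad_small_round",(.455,-.114,0)),("pad_square",(.368,.27,.65)),("pad_long",(.663,-.082,.25)),("decanter_green",(.535,-.385,0)),("decanter_blue",(.59,.24,0))]
show("top",I); show("scene",I)
cal=r.get_calibration("wrist");s=r.get_state(); Rt=R.from_quat(s["eef_rot"])
print("cam in tool",Rt.inv().apply(np.array(cal["eye"])-s["tool_pos"]),"\n",(Rt.inv()*R.from_quat(cal["rotation"])).as_matrix().round(3))
E
```

```text
top pump [649.1  97.8] yaw - IoU 0.88 conf 0.87
top stopper [ 394.6 -274.4] yaw - IoU 0.82 conf 0.6
top hygrometer [456.4  88.5] yaw 1.2 IoU 0.94 conf 0.82
top corkscrew [ 618. -271.] yaw -28.6 IoU 0.0 conf 0.59
top pad_large_round [521.3 410.8] yaw - IoU 0.9 conf 0.82
top pad_small_round [ 455.1 -114.1] yaw - IoU 0.86 conf 0.59
top pad_square [368.3 270. ] yaw 37.3 IoU 0.93 conf 0.92
top pad_long [664.8 -83.6] yaw 16.0 IoU 0.88 conf 0.69
top decanter_green [ 535.  -397.4] yaw - IoU 0.88 conf 0.73
top decanter_blue [595.2 247.1] yaw - IoU 0.77 conf 0.98
scene pump None
scene stopper [ 394.3 -272.1] yaw - IoU 0.85 conf 0.56
scene hygrometer [453.3  93. ] yaw 0.7 IoU 0.85 conf 0.72
scene corkscrew [ 618.7 -273.5] yaw -2.0 IoU 0.87 conf 0.84
scene pad_large_round [520. 413.] yaw - IoU 0.87 conf 0.81
scene pad_small_round [ 453.8 -112.8] yaw - IoU 0.86 conf 0.77
scene pad_square [369.9 272.4] yaw 37.4 IoU 0.9 conf 0.77
scene pad_long [664.2 -80.4] yaw 15.5 IoU 0.9 conf 0.71
scene decanter_green [ 531.6 -395.3] yaw - IoU 0.87 conf 0.7
scene decanter_blue [596.4 250.7] yaw - IoU 0.9 conf 0.91
cam in tool [ 7.60992568e-02  4.35517221e-05 -8.18629879e-02] 
 [[-0.001  0.956  0.293]
 [ 1.     0.001  0.   ]
 [-0.     0.293 -0.956]]
```

```bash
cat > go.py <<'E'
from h import *
import sys
def go(x,y,z,yaw=None,step=45.):
    s=r.get_state(); Rt=R.from_quat(s["eef_rot"]); m=Rt.as_matrix(); p=np.array(s["tool_pos"])
    cur=np.degrees(np.arctan2(m[1,1],m[0,1]))
    tgt=cur if yaw is None else yaw+180*np.round((cur-yaw)/180)
    # desired: tool z down, tool y at tgt
    t=np.radians(tgt); Y=np.array([np.cos(t),np.sin(t),0]); Z=np.array([0,0,-1.]); D=R.from_matrix(np.c_[np.cross(Y,Z),Y,Z])
    rv=np.degrees((Rt.inv()*D).as_rotvec()); d=D.inv().apply(np.array([x,y,z])-p)*1000
    n=max(1,int(np.ceil(np.linalg.norm(d)/step))); k=max(1,int(np.ceil(np.linalg.norm(rv)/8)))
    print(f"clock {s['clock']:.2f} at {p.round(4)} yaw {cur:.1f} q7 {s['q'][6]:.2f} az {np.degrees(np.arctan2(y,x)):.0f}| rot {rv.round(1)} = {k} x {(rv/k).round(2)} | then tr mm {d.round(1)} = {n} x {(d/n).round(2)}")
if __name__=="__main__": go(*map(float,sys.argv[1:]))
E
python3 go.py .52 .41 .28 38
```

```text
clock 2.80 at [0.2427 0.576  0.3027] yaw 67.2 q7 -0.22 az 38| rot [ 0.  -0.  29.2] = 4 x [ 0.   -0.    7.29] | then tr mm [-301.6  116.4   22.7] = 8 x [-37.69  14.54   2.84]
```

play_rows(translation=[[0, 0, 0], [0, 0, 0], [0, 0, 0], [0, 0, 0], [-0.038, 0.0145, 0.003], [-0.038, 0.0145, 0.003], [-0.038, 0.0145, 0.003], [-0.038, 0.0145, 0.003], [-0.038, 0.0145, 0.003], [-0.038, 0.0145, 0.003], [-0.038, 0.0145, 0.003], [-0.036, 0.0145, 0.002], [0, 0, 0], [0, 0, 0]], delta_rot=[[0, 0, 7.3], [0, 0, 7.3], [0, 0, 7.3], [0, 0, 7.3], [0, 0, 0], [0, 0, 0], [0, 0, 0], [0, 0, 0], [0, 0, 0], [0, 0, 0], [0, 0, 0], [0, 0, 0], [0, 0, 0], [0, 0, 0]], grip=[1, 1, 1, 1, 1, 1, 1, 1, 1, 1, 1, 1, 1, 1])

```text
clock: 4.55
tool_pos: [0.5191, 0.4098, 0.2796]
eef_rot: [0.438, 0.899, 0.0, -0.001]
contact_force: [-0.3, 0.4, 0.1]
opening: 1.002
finger_force: 0.0
```

```bash
python3 - <<'E'
from fit import *
show("wrist",[("pad_large_round",(.521,.411,0)),("decanter_blue",(.595,.248,0)),("pad_square",(.369,.271,.65))])
cv2.imwrite("pics/w1.png",r.snapshot("wrist"))
E
python3 go.py .649 .097 .26 8
```

```text
wrist pad_large_round [520.6 411.6] yaw - IoU 0.92 conf 0.78
wrist decanter_blue [596.3 248.8] yaw - IoU 0.52 conf 0.79
wrist pad_square [368.4 271.6] yaw 38.4 IoU 0.94 conf 0.67
clock 4.80 at [0.5189 0.4102 0.2799] yaw 38.1 q7 -0.14 az 9| rot [-0.  -0.  30.1] = 4 x [-0.   -0.01  7.52] | then tr mm [-328.2   85.3   19.9] = 8 x [-41.03  10.66   2.49]
```

View pics/w1.png

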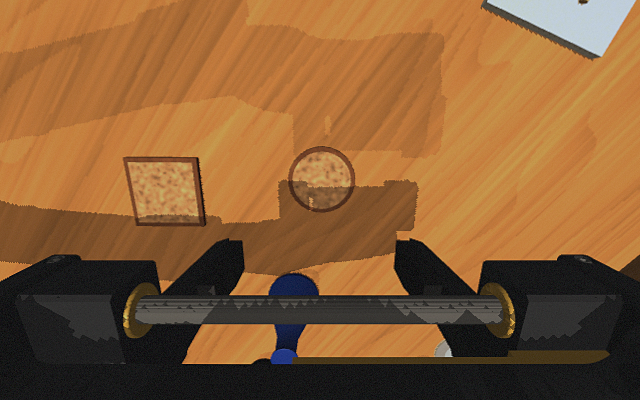

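The wrist view shows the large round pad at about (322,180), the square pad at (165,190) and the blue decanter at (294,300). This agrees with the fixed cameras to about 2 mm. Next I move over the pump.

play_rows(translation=[[0, 0, 0], [0, 0, 0], [0, 0, 0], [0, 0, 0], [-0.041, 0.0107, 0], [-0.041, 0.0107, 0], [-0.041, 0.0107, 0], [-0.041, 0.0107, 0], [-0.041, 0.0107, 0], [-0.041, 0.0107, 0.005], [-0.041, 0.0107, 0.005], [-0.041, 0.0107, 0.01], [0, 0, 0], [0, 0, 0]], delta_rot=[[0, 0, 7.5], [0, 0, 7.5], [0, 0, 7.5], [0, 0, 7.5], [0, 0, 0], [0, 0, 0], [0, 0, 0], [0, 0, 0], [0, 0, 0], [0, 0, 0], [0, 0, 0], [0, 0, 0], [0, 0, 0], [0, 0, 0]], grip=[1, 1, 1, 1, 1, 1, 1, 1, 1, 1, 1, 1, 1, 1])

```text
clock: 6.55
tool_pos: [0.6497, 0.0975, 0.2598]
eef_rot: [0.656, 0.755, 0.0, -0.001]
contact_force: [-1.0, 0.5, 0.6]
opening: 0.996
finger_force: 0.0
```

```bash
python3 - <<'E'
from fit import *
show("wrist",[("pump",(.649,.097,0)),("hygrometer",(.455,.09,0))])
cv2.imwrite("pics/w2.png",r.snapshot("wrist"))
E
python3 go.py .649 .097 .091 8
```

```text
wrist pump [647.6 100.1] yaw - IoU 0.94 conf 0.65
wrist hygrometer [454.7  90.7] yaw 4.2 IoU 0.92 conf 0.81
clock 6.75 at [0.6497 0.0981 0.26  ] yaw 8.1 q7 -0.06 az 9| rot [ 0.  -0.1  0.1] = 1 x [ 0.02 -0.06  0.1 ] | then tr mm [ -1.   -0.9 169. ] = 4 x [-0.25 -0.22 42.26]
```

View pics/w2.png

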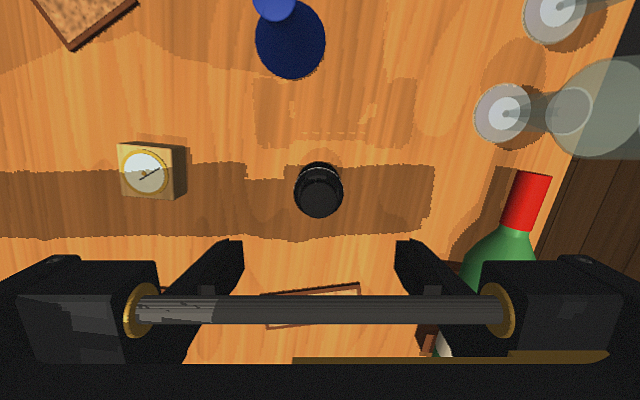

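Pump knob is at about (318,192), centred between the fingers. I descend and grip.

play_rows(translation=[[0.0016, -0.0015, 0.035], [0, 0, 0.035], [0, 0, 0.035], [0, 0, 0.03], [0, 0, 0.02], [0, 0, 0.014], [0, 0, 0], [0, 0, 0], [0, 0, 0], [0, 0, 0], [0, 0, 0], [0, 0, 0]], delta_rot=[[0, 0, 0], [0, 0, 0], [0, 0, 0], [0, 0, 0], [0, 0, 0], [0, 0, 0], [0, 0, 0], [0, 0, 0], [0, 0, 0], [0, 0, 0], [0, 0, 0], [0, 0, 0]], grip=[1, 1, 1, 1, 1, 1, 1, -1, -1, -1, -1, -1], squeeze=20)

```text
clock: 8.25
tool_pos: [0.6487, 0.0977, 0.0912]
eef_rot: [0.656, 0.754, 0.0, 0.0]
contact_force: [0.0, 0.1, 2.7]
opening: 0.602
finger_force: 20.0
```

```bash
python3 go.py .648 .0995 .25 8;python3 -c "
from h import *
s=r.get_state();print(s['opening']*88,s['finger_force'],s['contact_force'])"
```

```text
clock 8.25 at [0.6487 0.0977 0.0912] yaw 8.0 q7 -0.07 az 9| rot [ 0.1 -0.  -0. ] = 1 x [ 0.06 -0.01 -0.05] | then tr mm [   1.9   -0.4 -158.8] = 4 x [  0.48  -0.1  -39.71]
52.93846119055761 19.96331852657022 [0.04424482 0.09608511 2.69502165]
```

play_rows(translation=[[0, 0, -0.01], [0, 0, -0.03], [0, 0, -0.04], [0, 0, -0.04], [0, 0, -0.04], [0, 0, 0], [0, 0, 0], [0, 0, 0], [0, 0, 0], [0, 0, 0]], delta_rot=[[0, 0, 0], [0, 0, 0], [0, 0, 0], [0, 0, 0], [0, 0, 0], [0, 0, -7.5], [0, 0, -7.5], [0, 0, -7.5], [0, 0, -7.5], [0, 0, 0]], grip=[-1, -1, -1, -1, -1, -1, -1, -1, -1, -1])

```text
clock: 9.5
tool_pos: [0.6479, 0.0972, 0.2507]
eef_rot: [0.439, 0.898, -0.0, -0.0]
contact_force: [-0.6, -0.4, -1.6]
opening: 0.601
finger_force: 20.0
```

```bash
python3 - <<'E'
from fit import *
s=r.get_state(); print(s['opening']*88,s['finger_force'],s['contact_force'])
show("wrist",[("pump",(s["tool_pos"][0],s["tool_pos"][1],0),s["tool_pos"][2]-.091)])
E
python3 go.py .521 .4115 .25 38
```

```text
52.84737607785818 19.95910833327798 [-0.59840806 -0.41004135 -1.63392487]
wrist pump [645.5  99.4] yaw - IoU 0.73 conf 0.77
clock 9.60 at [0.6481 0.0974 0.2507] yaw 37.8 q7 0.33 az 38| rot [-0.  -0.  -0.2] = 1 x [-0.03 -0.02 -0.19] | then tr mm [325.7  93.3   0.7] = 8 x [40.72 11.66  0.08]
```

play_rows(translation=[[0.0403, 0.01165, 0], [0.0403, 0.01165, 0], [0.0403, 0.01165, 0], [0.0403, 0.01165, 0], [0.0403, 0.01165, 0], [0.0403, 0.01165, 0], [0.0403, 0.01165, 0], [0.0403, 0.01165, 0], [0, 0, 0], [0, 0, 0]], delta_rot=[[0, 0, 0], [0, 0, 0], [0, 0, 0], [0, 0, 0], [0, 0, 0], [0, 0, 0], [0, 0, 0], [0, 0, 0], [0, 0, 0], [0, 0, 0]], grip=[-1, -1, -1, -1, -1, -1, -1, -1, -1, -1])

```text
clock: 10.85
tool_pos: [0.5237, 0.4085, 0.2506]
eef_rot: [0.439, 0.898, -0.001, 0.0]
contact_force: [-0.1, -0.5, -1.9]
opening: 0.602
finger_force: 20.0
```

```bash
python3 - <<'E'
from fit import *
s=r.get_state(); print(s['opening']*88,s['finger_force'])
show("wrist",[("pump",(s["tool_pos"][0],s["tool_pos"][1],0),s["tool_pos"][2]-.091),("pad_large_round",(.521,.4115,0))])
E
python3 go.py .521 .4115 .0995 38
```

```text
52.9377900783878 19.95947733958019
wrist pump [522.3 409.7] yaw - IoU 0.74 conf 0.71
wrist pad_large_round [521.6 410.7] yaw - IoU 0.82 conf 0.67
clock 11.00 at [0.5245 0.4074 0.2507] yaw 37.8 q7 -0.14 az 38| rot [-0.   0.1 -0.2] = 1 x [-0.02  0.08 -0.21] | then tr mm [  5.4  -0.2 151.2] = 4 x [ 1.35 -0.06 37.8 ]
```

play_rows(translation=[[0.002, 0, 0.035], [0, 0, 0.04], [0, 0, 0.035], [0, 0, 0.02], [0, 0, 0.012], [0, 0, 0.006], [0, 0, 0.0025], [0, 0, 0], [0, 0, 0], [0, 0, 0], [0, 0, 0], [0, 0, 0], [0, 0, -0.02], [0, 0, -0.04], [0, 0, -0.05], [0, 0, -0.05], [0, 0, -0.01], [0, 0, 0]], delta_rot=[[0, 0, 0], [0, 0, 0], [0, 0, 0], [0, 0, 0], [0, 0, 0], [0, 0, 0], [0, 0, 0], [0, 0, 0], [0, 0, 0], [0, 0, 0], [0, 0, 0], [0, 0, 0], [0, 0, 0], [0, 0, 0], [0, 0, 0], [0, 0, 0], [0, 0, 0], [0, 0, 0]], grip=[-1, -1, -1, -1, -1, -1, -1, -1, 1, 1, 1, 1, 1, 1, 1, 1, 1, 1])

```text
clock: 13.25
tool_pos: [0.5224, 0.4107, 0.2715]
eef_rot: [0.439, 0.899, 0.001, 0.0]
contact_force: [-0.5, 0.4, -0.4]
opening: 0.997
finger_force: 0.0
```

```bash
python3 - <<'E'
from fit import *
show("wrist",[("pump",(.521,.411,0),.008),("pad_large_round",(.521,.4115,0))])
cv2.imwrite("pics/w3.png",r.snapshot("wrist")[100:300,200:440])
E
python3 go.py .3945 -.273 .26 -35
```

```text
wrist pump [519.5 411.2] yaw - IoU 0.93 conf 0.71
wrist pad_large_round [518.8 410.4] yaw - IoU 0.41 conf 0.84
clock 13.45 at [0.5216 0.4101 0.2685] yaw 38.0 q7 -0.14 az -35| rot [-0.2  0.1 73. ] = 10 x [-0.02  0.01  7.3 ] | then tr mm [-632.5  287.7    8.5] = 16 x [-39.53  17.98   0.53]
```

View pics/w3.png

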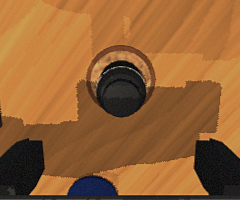

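The crop shows the pump upright inside the round pad's ring, at about (320,185) in the full picture. The fit puts it within 2 mm of the pad's centre. Next is the stopper.

play_rows(translation=[[0, 0, 0], [0, 0, 0], [0, 0, 0], [0, 0, 0], [0, 0, 0], [0, 0, 0], [0, 0, 0], [0, 0, 0], [-0.0395, 0.018, 0], [-0.0395, 0.018, 0], [-0.0395, 0.018, 0], [-0.0395, 0.018, 0], [-0.0395, 0.018, 0], [-0.0395, 0.018, 0], [-0.0395, 0.018, 0], [-0.0395, 0.018, 0]], delta_rot=[[0, 0, 9.1], [0, 0, 9.1], [0, 0, 9.1], [0, 0, 9.1], [0, 0, 9.1], [0, 0, 9.1], [0, 0, 9.1], [0, 0, 9.3], [0, 0, 0], [0, 0, 0], [0, 0, 0], [0, 0, 0], [0, 0, 0], [0, 0, 0], [0, 0, 0], [0, 0, 0]], grip=[1, 1, 1, 1, 1, 1, 1, 1, 1, 1, 1, 1, 1, 1, 1, 1])

```text
clock: 15.45
tool_pos: [0.458, 0.0679, 0.2694]
eef_rot: [0.887, 0.461, -0.001, -0.0]
contact_force: [-0.3, 0.0, -0.3]
opening: 0.999
finger_force: 0.0
```

```bash
python3 go.py .3945 -.273 .24 -35
```

```text
clock 15.45 at [0.458  0.0679 0.2694] yaw -35.0 q7 -0.64 az -35| rot [-0.1  0.1 -0. ] = 1 x [-0.06  0.09 -0.04] | then tr mm [-315.7  143.5   29.4] = 8 x [-39.46  17.94   3.68]
```

play_rows(translation=[[-0.0395, 0.018, 0.004], [-0.0395, 0.018, 0.004], [-0.0395, 0.018, 0.004], [-0.0395, 0.018, 0.004], [-0.0395, 0.018, 0.004], [-0.0395, 0.018, 0.004], [-0.0395, 0.018, 0.004], [-0.0395, 0.0175, 0.002], [0, 0, 0], [0, 0, 0]], delta_rot=[[0, 0, 0], [0, 0, 0], [0, 0, 0], [0, 0, 0], [0, 0, 0], [0, 0, 0], [0, 0, 0], [0, 0, 0], [0, 0, 0], [0, 0, 0]], grip=[1, 1, 1, 1, 1, 1, 1, 1, 1, 1])

```text
clock: 16.7
tool_pos: [0.3946, -0.271, 0.2395]
eef_rot: [0.887, 0.462, -0.0, -0.001]
contact_force: [0.3, -1.1, -0.2]
opening: 0.997
finger_force: 0.0
```

```bash
python3 - <<'E'
from fit import *
show("wrist",[("stopper",(.394,-.273,0)),("pad_small_round",(.455,-.1135,0)),("corkscrew",(.618,-.272,0))])
cv2.imwrite("pics/w4.png",r.snapshot("wrist"))
E
python3 go.py .3945 -.273 .067 -35
```

```text
wrist stopper [ 395.3 -271.5] yaw - IoU 0.83 conf 0.71
wrist pad_small_round [ 456.9 -111.8] yaw - IoU 0.95 conf 0.85
wrist corkscrew [ 620.8 -271.8] yaw -2.0 IoU 0.91 conf 0.69
clock 16.95 at [ 0.3952 -0.2707  0.2401] yaw -34.9 q7 -0.01 az -35| rot [-0.  -0.   0.1] = 1 x [-0.03 -0.03  0.08] | then tr mm [ -2.3   0.8 173.1] = 4 x [-0.57  0.2  43.28]
```

View pics/w4.png

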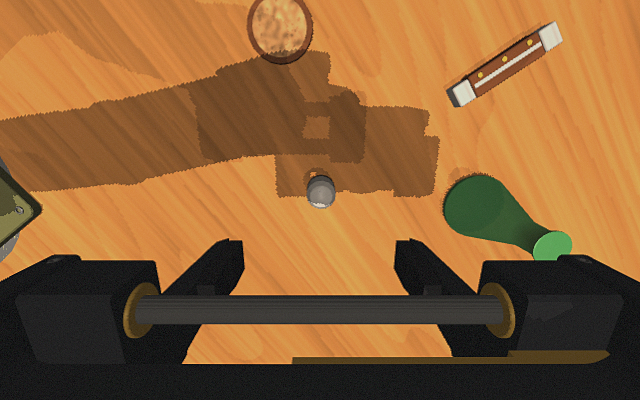

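Stopper is at (320,190), between the fingers, and the green decanter is well clear. I descend and grip.

play_rows(translation=[[-0.001, 0, 0.035], [0, 0, 0.04], [0, 0, 0.035], [0, 0, 0.03], [0, 0, 0.02], [0, 0, 0.012], [0, 0, 0], [0, 0, 0], [0, 0, 0], [0, 0, 0], [0, 0, 0], [0, 0, 0], [0, 0, 0], [0, 0, -0.02], [0, 0, -0.04], [0, 0, -0.05], [0, 0, -0.04], [0, 0, 0]], delta_rot=[[0, 0, 0], [0, 0, 0], [0, 0, 0], [0, 0, 0], [0, 0, 0], [0, 0, 0], [0, 0, 0], [0, 0, 0], [0, 0, 0], [0, 0, 0], [0, 0, 0], [0, 0, 0], [0, 0, 0], [0, 0, 0], [0, 0, 0], [0, 0, 0], [0, 0, 0], [0, 0, 0]], grip=[1, 1, 1, 1, 1, 1, 1, -1, -1, -1, -1, -1, -1, -1, -1, -1, -1, -1], squeeze=15)

```text
clock: 19.2
tool_pos: [0.3951, -0.2733, 0.2205]
eef_rot: [0.887, 0.461, 0.001, 0.002]
contact_force: [-0.1, 0.1, -1.9]
opening: 0.352
finger_force: 15.0
```

```bash
python3 - <<'E'
from fit import *
s=r.get_state(); print(s['opening']*88,s['finger_force'])
show("wrist",[("stopper",(s["tool_pos"][0],s["tool_pos"][1],0),s["tool_pos"][2]-.068)])
E
python3 go.py .455 -.113 .22 -14
```

```text
30.947768146801334 14.998229319025995
wrist stopper [ 395.3 -270. ] yaw - IoU 0.77 conf 0.95
clock 19.30 at [ 0.3939 -0.2724  0.2179] yaw -35.0 q7 -0.00 az -14| rot [ -0.  -0. -21.] = 3 x [-0.01 -0.   -7.01] | then tr mm [169.4  20.7  -2.1] = 4 x [42.35  5.18 -0.54]
```

play_rows(translation=[[0, 0, 0], [0, 0, 0], [0, 0, 0], [0.042, 0.005, 0], [0.042, 0.005, 0], [0.042, 0.005, 0], [0.042, 0.005, 0], [0, 0, 0], [0, 0, 0]], delta_rot=[[0, 0, -7], [0, 0, -7], [0, 0, -7], [0, 0, 0], [0, 0, 0], [0, 0, 0], [0, 0, 0], [0, 0, 0], [0, 0, 0]], grip=[-1, -1, -1, -1, -1, -1, -1, -1, -1])

```text
clock: 20.42
tool_pos: [0.4534, -0.1149, 0.217]
eef_rot: [0.788, 0.615, -0.001, -0.001]
contact_force: [-0.2, -0.1, -0.6]
opening: 0.354
finger_force: 15.0
```

```bash
python3 - <<'E'
from fit import *
s=r.get_state(); print(s['opening']*88,s['finger_force'])
show("wrist",[("stopper",(s["tool_pos"][0],s["tool_pos"][1],0),s["tool_pos"][2]-.068),("pad_small_round",(.455,-.113,0))])
E
python3 go.py .455 -.113 .076 -14
```

```text
31.129013563356338 14.998091381276026
wrist stopper [ 452.7 -113.6] yaw - IoU 0.79 conf 0.74
wrist pad_small_round [ 455.6 -115.1] yaw - IoU 0.93 conf 0.96
clock 20.57 at [ 0.4535 -0.1159  0.2177] yaw -14.2 q7 -0.05 az -14| rot [-0.1  0.  -0.2] = 1 x [-0.08  0.04 -0.19] | then tr mm [  3.1   0.7 141.7] = 4 x [ 0.78  0.18 35.43]
```

play_rows(translation=[[0.001, 0.0018, 0.035], [0, 0, 0.035], [0, 0, 0.03], [0, 0, 0.02], [0, 0, 0.012], [0, 0, 0.006], [0, 0, 0.003], [0, 0, 0], [0, 0, 0], [0, 0, 0], [0, 0, 0], [0, 0, 0], [0, 0, -0.02], [0, 0, -0.04], [0, 0, -0.05], [0, 0, -0.05], [0, 0, -0.01], [0, 0, 0]], delta_rot=[[0, 0, 0], [0, 0, 0], [0, 0, 0], [0, 0, 0], [0, 0, 0], [0, 0, 0], [0, 0, 0], [0, 0, 0], [0, 0, 0], [0, 0, 0], [0, 0, 0], [0, 0, 0], [0, 0, 0], [0, 0, 0], [0, 0, 0], [0, 0, 0], [0, 0, 0], [0, 0, 0]], grip=[-1, -1, -1, -1, -1, -1, -1, -1, 1, 1, 1, 1, 1, 1, 1, 1, 1, 1])

```text
clock: 22.82
tool_pos: [0.4563, -0.114, 0.2473]
eef_rot: [0.788, 0.615, 0.0, 0.0]
contact_force: [-0.3, 0.5, -0.2]
opening: 0.997
finger_force: 0.0
```

```bash
python3 - <<'E'
from fit import *
show("wrist",[("stopper",(.455,-.113,0),.008),("pad_small_round",(.455,-.113,0)),("hygrometer",(.4545,.09,0.03))])
cv2.imwrite("pics/w5.png",r.snapshot("wrist")[100:300,200:440])
E
python3 go.py .4545 .0905 .24 2
```

```text
wrist stopper [ 455.2 -112.7] yaw - IoU 0.91 conf 0.74
wrist pad_small_round [ 454.4 -113.4] yaw - IoU 0.6 conf 0.59
wrist hygrometer [454.   91.5] yaw 2.5 IoU 0.96 conf 0.68
clock 23.07 at [ 0.4557 -0.1138  0.2459] yaw -14.0 q7 -0.06 az 11| rot [ -0.2  -0.  -16. ] = 3 x [-0.06 -0.01 -5.35] | then tr mm [204.2   5.9   5.9] = 5 x [40.85  1.18  1.18]
```

View pics/w5.png

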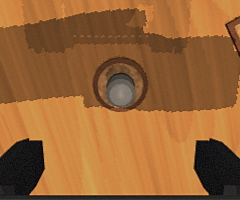

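The crop shows the stopper upright in the middle of its pad, at about (320,185) in the full picture. The fit puts it within 1 mm of centre. Next is the hygrometer.

play_rows(translation=[[0, 0, 0], [0, 0, 0], [0.041, 0.0012, 0], [0.041, 0.0012, 0], [0.041, 0.0012, 0], [0.041, 0.0012, 0], [0.0405, 0.0012, 0.006], [0, 0, 0], [0, 0, 0]], delta_rot=[[0, 0, -8], [0, 0, -8], [0, 0, 0], [0, 0, 0], [0, 0, 0], [0, 0, 0], [0, 0, 0], [0, 0, 0], [0, 0, 0]], grip=[1, 1, 1, 1, 1, 1, 1, 1, 1])

```text
clock: 24.2
tool_pos: [0.455, 0.0897, 0.2406]
eef_rot: [0.695, 0.719, -0.001, -0.0]
contact_force: [0.2, -0.7, -0.3]
opening: 1.003
finger_force: 0.0
```

```bash
python3 - <<'E'
from fit import *
show("wrist",[("hygrometer",(.4545,.09,0.03))])
E
python3 go.py .4545 .0905 .071 2
```

```text
wrist hygrometer [454.4  88.1] yaw 1.7 IoU 0.91 conf 0.59
clock 24.30 at [0.4553 0.089  0.241 ] yaw 1.8 q7 -0.24 az 11| rot [-0.   0.1 -0.2] = 1 x [-0.04  0.06 -0.19] | then tr mm [  1.5  -0.7 170. ] = 4 x [ 0.38 -0.18 42.49]
```

play_rows(translation=[[0.0005, -0.0007, 0.035], [0, 0, 0.04], [0, 0, 0.035], [0, 0, 0.03], [0, 0, 0.02], [0, 0, 0.01], [0, 0, 0], [0, 0, 0], [0, 0, 0], [0, 0, 0], [0, 0, 0], [0, 0, 0], [0, 0, -0.02], [0, 0, -0.04], [0, 0, -0.05], [0, 0, -0.04], [0, 0, 0]], delta_rot=[[0, 0, 0], [0, 0, 0], [0, 0, 0], [0, 0, 0], [0, 0, 0], [0, 0, 0], [0, 0, 0], [0, 0, 0], [0, 0, 0], [0, 0, 0], [0, 0, 0], [0, 0, 0], [0, 0, 0], [0, 0, 0], [0, 0, 0], [0, 0, 0], [0, 0, 0]], grip=[1, 1, 1, 1, 1, 1, 1, -1, -1, -1, -1, -1, -1, -1, -1, -1, -1], squeeze=20)

```text
clock: 26.42
tool_pos: [0.4607, 0.0923, 0.226]
eef_rot: [0.695, 0.719, 0.0, -0.0]
contact_force: [1.1, 0.2, -2.2]
opening: 0.678
finger_force: 20.0
```

```bash
python3 - <<'E'
from fit import *
s=r.get_state(); print(s['opening']*88,s['finger_force'])
show("wrist",[("hygrometer",(s["tool_pos"][0],s["tool_pos"][1],.03),s["tool_pos"][2]-.071)])
E
python3 go.py .3685 .2715 .221 38
```

```text
59.671558656712484 19.983296628934113
wrist hygrometer [460.3  91. ] yaw 1.4 IoU 0.68 conf 0.96
clock 26.52 at [0.4591 0.092  0.2234] yaw 2.0 q7 -0.29 az 36| rot [ -0.4  -0.1 -36. ] = 5 x [-0.07 -0.01 -7.21] | then tr mm [197.2  39.1   2.4] = 5 x [39.44  7.83  0.48]
```

play_rows(translation=[[0, 0, 0], [0, 0, 0], [0, 0, 0], [0, 0, 0], [0, 0, 0], [0.039, 0.0078, 0], [0.039, 0.0078, 0], [0.039, 0.0078, 0], [0.039, 0.0078, 0], [0.039, 0.0078, 0], [0, 0, 0], [0, 0, 0], [0, 0, 0]], delta_rot=[[0, 0, -7.15], [0, 0, -7.15], [0, 0, -7.15], [0, 0, -7.15], [0, 0, -7.15], [0, 0, 0], [0, 0, 0], [0, 0, 0], [0, 0, 0], [0, 0, 0], [0, 0, 0], [0, 0, 0], [0, 0, 0]], grip=[-1, -1, -1, -1, -1, -1, -1, -1, -1, -1, -1, -1, -1])

```text
clock: 28.15
tool_pos: [0.3712, 0.2686, 0.2234]
eef_rot: [0.442, 0.897, -0.003, -0.003]
contact_force: [1.0, -0.5, -1.0]
opening: 0.682
finger_force: 20.0
```

```bash
python3 - <<'E'
from fit import *
s=r.get_state(); print(s['opening']*88,s['finger_force'])
show("wrist",[("hygrometer",(s["tool_pos"][0],s["tool_pos"][1],.65),s["tool_pos"][2]-.071),("pad_square",(.3685,.2715,.65))])
cv2.imwrite("pics/w6.png",r.snapshot("wrist"))
E
python3 go.py .3685 .2715 .079 37.7
```

```text
60.001514219451096 19.9833244974252
wrist hygrometer [371.4 267.1] yaw 37.8 IoU 0.7 conf 0.95
wrist pad_square [368.6 271.1] yaw 38.6 IoU 0.68 conf 0.82
clock 28.35 at [0.3712 0.2694 0.224 ] yaw 37.6 q7 -0.25 az 36| rot [-0.3 -0.2 -0.1] = 1 x [-0.34 -0.15 -0.09] | then tr mm [  3.3  -0.9 145. ] = 4 x [ 0.83 -0.22 36.26]
```

View pics/w6.png

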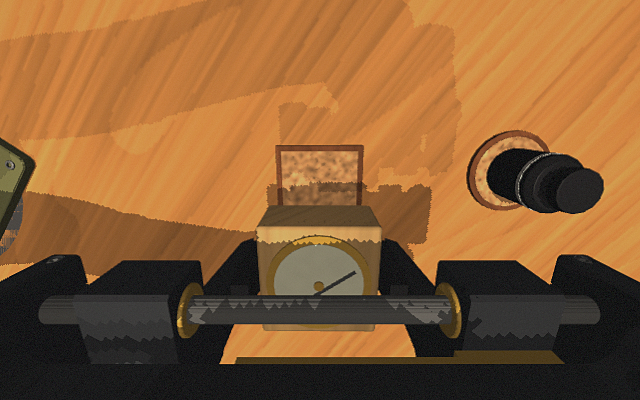

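The box sits at columns 257–377 and the square pad below it at 275–363, and their edges are parallel. I lower it with a 4 mm correction.

play_rows(translation=[[0.002, 0.0005, 0.03], [0.002, 0, 0.035], [0, 0, 0.03], [0, 0, 0.022], [0, 0, 0.014], [0, 0, 0.008], [0, 0, 0.0045], [0, 0, 0.001], [0, 0, 0], [0, 0, 0], [0, 0, 0], [0, 0, 0], [0, 0, -0.02], [0, 0, -0.04], [0, 0, -0.05], [0, 0, -0.05], [0, 0, -0.02], [0, 0, 0], [0, 0, 0]], delta_rot=[[0, 0, 0], [0, 0, 0], [0, 0, 0], [0, 0, 0], [0, 0, 0], [0, 0, 0], [0, 0, 0], [0, 0, 0], [0, 0, 0], [0, 0, 0], [0, 0, 0], [0, 0, 0], [0, 0, 0], [0, 0, 0], [0, 0, 0], [0, 0, 0], [0, 0, 0], [0, 0, 0], [0, 0, 0]], grip=[-1, -1, -1, -1, -1, -1, -1, -1, -1, 1, 1, 1, 1, 1, 1, 1, 1, 1, 1])

```text
clock: 30.72
tool_pos: [0.37, 0.2741, 0.2595]
eef_rot: [0.441, 0.898, -0.004, -0.003]
contact_force: [-0.8, -0.1, -0.2]
opening: 0.998
finger_force: 0.0
```

```bash
python3 - <<'E'
from fit import *
show("wrist",[("hygrometer",(.3685,.2715,.65),.008),("pad_square",(.3685,.2715,.65))])
cv2.imwrite("pics/w7.png",r.snapshot("wrist")[60:340,180:480])
E
python3 go.py .62 -.272 .26 88
```

```text
wrist hygrometer [368.2 271.3] yaw 36.8 IoU 0.93 conf 0.97
wrist pad_square [367.8 270.7] yaw 37.5 IoU 0.43 conf 0.68
clock 30.93 at [0.3699 0.2743 0.2594] yaw 37.7 q7 -0.42 az -24| rot [ -0.5  -0.4 -50.3] = 7 x [-0.07 -0.06 -7.18] | then tr mm [-269.  -537.2   -0.6] = 14 x [-19.22 -38.37  -0.04]
```

View pics/w7.png

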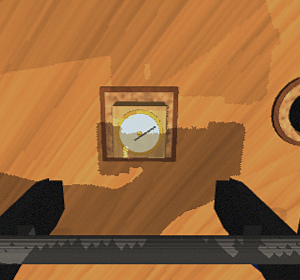

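The hygrometer lies centred and square on its pad: crop (140,130), offset under 1 mm, yaw within 1°. Next is the corkscrew, gripped across its width with tool y at -92°.

play_rows(translation=[[0, 0, 0], [0, 0, 0], [0, 0, 0], [0, 0, 0], [0, 0, 0], [0, 0, 0], [0, 0, 0], [0, 0, 0], [0, 0, 0], [0, 0, 0], [0, 0, 0], [0, 0, 0], [0, 0, 0], [0, 0, 0]], delta_rot=[[-0.5, -0.4, 0], [0, 0, 10], [0, 0, 10], [0, 0, 10], [0, 0, 10], [0, 0, 10], [0, 0, 10], [0, 0, 10], [0, 0, 10], [0, 0, 10], [0, 0, 10], [0, 0, 10], [0, 0, 10], [0, 0, 9.7]], grip=[1, 1, 1, 1, 1, 1, 1, 1, 1, 1, 1, 1, 1, 1])

```text
clock: 32.67
tool_pos: [0.3701, 0.2746, 0.2603]
eef_rot: [1.0, -0.02, 0.002, 0.001]
contact_force: [-0.6, 0.5, -0.6]
opening: 0.998
finger_force: 0.0
```

```bash
python3 go.py .62 -.272 .24 -92
```

```text
clock 32.67 at [0.3701 0.2746 0.2603] yaw -92.3 q7 -1.93 az -24| rot [ 0.2 -0.2 -0.3] = 1 x [ 0.17 -0.21 -0.29] | then tr mm [268.9 537.6  20.3] = 14 x [19.2  38.4   1.45]
```

play_rows(translation=[[0.0192, 0.0384, 0.0015], [0.0192, 0.0384, 0.0015], [0.0192, 0.0384, 0.0015], [0.0192, 0.0384, 0.0015], [0.0192, 0.0384, 0.0015], [0.0192, 0.0384, 0.0015], [0.0192, 0.0384, 0.0015], [0.0192, 0.0384, 0.0015], [0.0192, 0.0384, 0.0015], [0.0192, 0.0384, 0.0015], [0.0192, 0.0384, 0.0015], [0.0192, 0.0384, 0.0015], [0.0192, 0.0384, 0.0015], [0.0192, 0.0384, 0.0005], [0, 0, 0], [0, 0, 0]], delta_rot=[[0.2, -0.2, 0], [0, 0, 0], [0, 0, 0], [0, 0, 0], [0, 0, 0], [0, 0, 0], [0, 0, 0], [0, 0, 0], [0, 0, 0], [0, 0, 0], [0, 0, 0], [0, 0, 0], [0, 0, 0], [0, 0, 0], [0, 0, 0], [0, 0, 0]], grip=[1, 1, 1, 1, 1, 1, 1, 1, 1, 1, 1, 1, 1, 1, 1, 1])

```text
clock: 34.67
tool_pos: [0.6199, -0.2707, 0.2393]
eef_rot: [1.0, -0.017, -0.001, -0.001]
contact_force: [0.5, 0.7, 1.0]
opening: 0.998
finger_force: 0.0
```

```bash
python3 - <<'E'
from fit import *
show("wrist",[("corkscrew",(.62,-.272,-.03)),("pad_long",(.664,-.082,.27)),("decanter_green",(.533,-.396,0))])
cv2.imwrite("pics/w8.png",r.snapshot("wrist"))
E
python3 go.py .62 -.272 .067 -92
```

```text
wrist corkscrew [ 620.5 -271.7] yaw -0.8 IoU 0.93 conf 0.77
wrist pad_long [664.  -80.9] yaw 16.1 IoU 0.93 conf 0.71
wrist decanter_green [ 555. -387.] yaw - IoU 0.27 conf 0.67
clock 34.92 at [ 0.6203 -0.2707  0.2402] yaw -91.9 q7 -1.08 az -24| rot [-0.1  0.   0.1] = 1 x [-0.1   0.01  0.09] | then tr mm [ -0.2   1.3 173.2] = 4 x [-0.05  0.34 43.3 ]
```

View pics/w8.png

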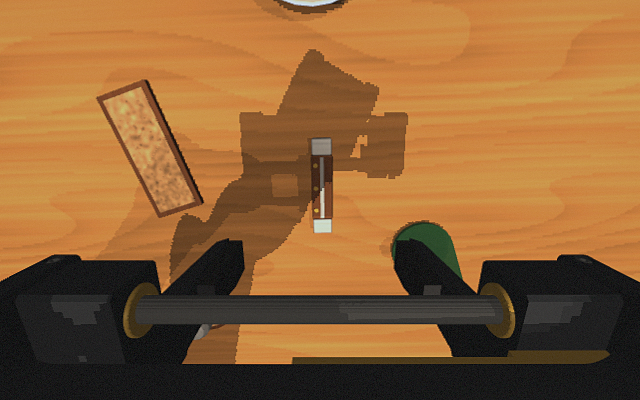

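Corkscrew is centred at (321,186) and in line with the image's vertical. The green decanter at (425,250) is about 60 mm clear of the finger's path. I descend and grip.

play_rows(translation=[[0, 0.001, 0.035], [0, 0, 0.04], [0, 0, 0.035], [0, 0, 0.03], [0, 0, 0.02], [0, 0, 0.01], [0, 0, 0.0035], [0, 0, 0], [0, 0, 0], [0, 0, 0], [0, 0, 0], [0, 0, 0], [0, 0, 0], [0, 0, 0], [0, 0, -0.02], [0, 0, -0.04], [0, 0, -0.05], [0, 0, -0.04], [0, 0, 0], [0, 0, 0]], delta_rot=[[0, 0, 0], [0, 0, 0], [0, 0, 0], [0, 0, 0], [0, 0, 0], [0, 0, 0], [0, 0, 0], [0, 0, 0], [0, 0, 0], [0, 0, 0], [0, 0, 0], [0, 0, 0], [0, 0, 0], [0, 0, 0], [0, 0, 0], [0, 0, 0], [0, 0, 0], [0, 0, 0], [0, 0, 0], [0, 0, 0]], grip=[1, 1, 1, 1, 1, 1, 1, 1, -1, -1, -1, -1, -1, -1, -1, -1, -1, -1, -1, -1], squeeze=20)

```text
clock: 37.42
tool_pos: [0.6196, -0.2726, 0.2165]
eef_rot: [1.0, -0.017, -0.0, -0.001]
contact_force: [-0.4, 0.1, -1.1]
opening: 0.269
finger_force: 20.0
```

```bash
python3 - <<'E'
from fit import *
s=r.get_state(); print(s['opening']*88,s['finger_force'])
show("wrist",[("corkscrew",(s["tool_pos"][0],s["tool_pos"][1],-.03),s["tool_pos"][2]-.067),("pad_long",(.664,-.082,.27))])
E
python3 go.py .6645 -.0815 .22 -74.2
```

```text
23.677532860646316 19.99230533838272
wrist corkscrew [ 622.8 -272.2] yaw -0.7 IoU 0.7 conf 0.67
wrist pad_long [663.  -82.9] yaw 16.0 IoU 0.92 conf 0.81
clock 37.58 at [ 0.6193 -0.2725  0.215 ] yaw -92.0 q7 -1.07 az -7| rot [ -0.2   0.1 -17.8] = 3 x [-0.05  0.05 -5.93] | then tr mm [  95.5 -171.5   -5. ] = 5 x [ 19.09 -34.3   -0.99]
```

play_rows(translation=[[0, 0, 0], [0, 0, 0], [0, 0, 0], [0.019, -0.0343, 0], [0.019, -0.0343, 0], [0.019, -0.0343, 0], [0.019, -0.0343, 0], [0.018, -0.0343, 0], [0, 0, 0], [0, 0, 0], [0, 0, 0]], delta_rot=[[0, 0, -6], [0, 0, -6], [0, 0, -6], [0, 0, 0], [0, 0, 0], [0, 0, 0], [0, 0, 0], [0, 0, 0], [0, 0, 0], [0, 0, 0], [0, 0, 0]], grip=[-1, -1, -1, -1, -1, -1, -1, -1, -1, -1, -1])

```text
clock: 38.95
tool_pos: [0.6627, -0.0844, 0.2164]
eef_rot: [0.99, 0.138, -0.001, 0.0]
contact_force: [0.7, 0.3, -0.5]
opening: 0.272
finger_force: 20.0
```

```bash
python3 - <<'E'
from fit import *
s=r.get_state(); print(s['opening']*88,s['finger_force'])
show("wrist",[("corkscrew",(s["tool_pos"][0],s["tool_pos"][1],.28),s["tool_pos"][2]-.067),("pad_long",(.664,-.082,.27))])
cv2.imwrite("pics/w9.png",r.snapshot("wrist"))
E
python3 go.py .6642 -.0818 .075 -74.1
```

```text
23.97106770209937 19.992443025112152
wrist corkscrew [665.7 -83.1] yaw 17.1 IoU 0.73 conf 0.95
wrist pad_long [664.3 -81.2] yaw 16.2 IoU 0.38 conf 0.97
clock 39.15 at [ 0.6631 -0.0833  0.2168] yaw -74.1 q7 -1.09 az -7| rot [-0. -0.  0.] = 1 x [-0.04 -0.    0.02] | then tr mm [  1.5  -1.1 141.8] = 4 x [ 0.38 -0.28 35.44]
```

View pics/w9.png

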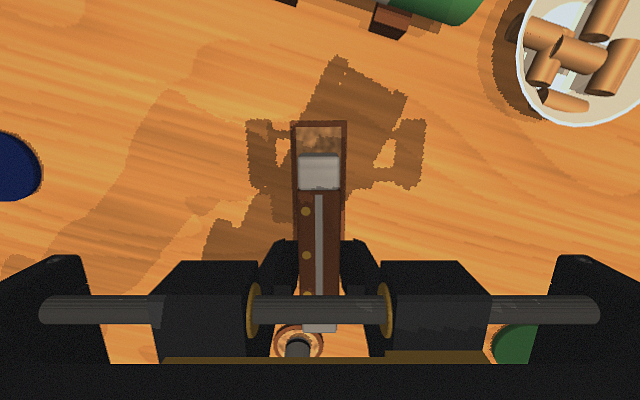

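The corkscrew, at columns 298–342, is in line with the pad beneath at columns 292–347. I lower it.

play_rows(translation=[[0, -0.001, 0.03], [0, 0, 0.035], [0, 0, 0.03], [0, 0, 0.022], [0, 0, 0.013], [0, 0, 0.007], [0, 0, 0.003], [0, 0, 0.001], [0, 0, 0], [0, 0, 0], [0, 0, 0], [0, 0, 0], [0, 0, 0], [0, 0, -0.02], [0, 0, -0.04], [0, 0, -0.05], [0, 0, -0.05], [0, 0, -0.02], [0, 0, 0], [0, 0, 0]], delta_rot=[[0, 0, 0], [0, 0, 0], [0, 0, 0], [0, 0, 0], [0, 0, 0], [0, 0, 0], [0, 0, 0], [0, 0, 0], [0, 0, 0], [0, 0, 0], [0, 0, 0], [0, 0, 0], [0, 0, 0], [0, 0, 0], [0, 0, 0], [0, 0, 0], [0, 0, 0], [0, 0, 0], [0, 0, 0], [0, 0, 0]], grip=[-1, -1, -1, -1, -1, -1, -1, -1, -1, 0.3, 0.3, 0.3, 0.3, 0.3, 0.3, 0.3, 0.3, 0.3, 0.3, 0.3])

```text
clock: 41.65
tool_pos: [0.6623, -0.0812, 0.2551]
eef_rot: [0.99, 0.139, -0.001, -0.001]
contact_force: [0.3, 0.2, -0.4]
opening: 0.649
finger_force: 0.0
```

```bash
python3 - <<'E'
from fit import *
show("wrist",[("corkscrew",(.664,-.082,.28),.008),("pad_long",(.664,-.082,.27))])
cv2.imwrite("pics/w10.png",r.snapshot("wrist")[60:340,180:480])
show("scene",[("decanter_green",(.533,-.396,0)),("decanter_blue",(.596,.249,0)),("pump",(.521,.411,0),.008),("stopper",(.455,-.113,0),.008),("hygrometer",(.368,.271,.65),.008),("corkscrew",(.664,-.082,.28),.008)])
cv2.imwrite("pics/s1.png",r.snapshot("scene"))
E
```

```text
wrist corkscrew [664.5 -80. ] yaw 15.6 IoU 0.92 conf 0.59
wrist pad_long [664.  -81.8] yaw 15.9 IoU 0.63 conf 0.65
scene decanter_green [ 533.1 -395.6] yaw - IoU 0.88 conf 0.69
scene decanter_blue [596.8 250.2] yaw - IoU 0.87 conf 0.67
scene pump [523.  409.1] yaw - IoU 0.92 conf 0.67
scene stopper [ 454.7 -111.6] yaw - IoU 0.79 conf 0.52
scene hygrometer None
scene corkscrew [664.2 -79. ] yaw 15.0 IoU 0.84 conf 0.7
```

View pics/w10.png

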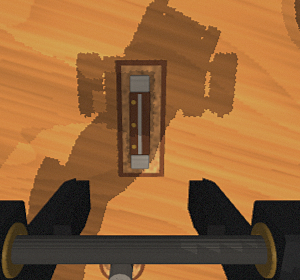

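View pics/s1.png

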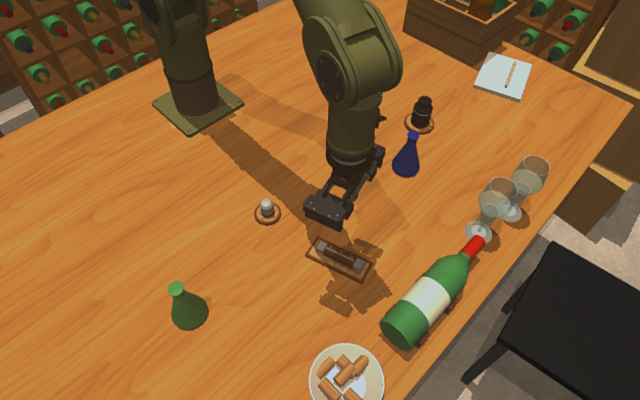

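The crop shows the corkscrew flat and centred on its pad at (140,120). The scene view shows the pump at (422,115) and the stopper at (267,208), each on its pad, with both decanters where they were. The arm is clear, so I hand in.

```bash
python3 -c "
from plant import r
print(r.finish_job())"
```

```text
the job is handed in; nothing more can be done
None
```

The pump, stopper, hygrometer and corkscrew are each centred on their own cork pads, upright, flat and aligned as asked, and neither decanter was moved; I handed the job in at about 42 s, and the hand-in gave no verdict.

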